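# Slide a gate foot plate under the lever punch

## Task

The bare-steel gate foot plate still has no bolt hole. Slide it, free end first, under the low yellow plate of the green lever punch until its free end is up against the stop at the back of the throat, lying flat on the bench, centred and square to the punch, and let go. Leave the red, already punched foot plate where it is.

Things in the scene. Friction and masses are not known exactly. Their poses are not given: they have to be found in the camera images.
- bare_post (a point): Bare bright-steel foot plate, no hole: a flat 170 x 50 x 8 mm plate on the bench, 0.7 kg, with a 20 x 20 mm square post 55 mm tall welded upright on it near one end, mid-width. This point: the post's centre, 35.5 mm above the bench. x runs along the plate from post to free end (150 mm from post's axis; other end 20 mm behind it), y across the width, z up; post faces are square to x and y.
- bare_end (a point): Middle of the edge face at the free end of the bare-steel plate, half-way up its 8 mm thickness (4 mm above the bench). Same axes as bare_post.
- primed_post (a point): Post centre of a second foot plate, same shape and size, in red primer with a black 26 mm hole near its free end: already punched, to be left alone. Axes as for bare_post.
- stop (a point): Green lever punch, fixed, 0.2 m tall plus lever. Point on the bench at the middle of the stop face (column front, 90 mm wide). x points level into the throat (sliding direction), y left, z up. A yellow plate 100 mm wide, underside 22 mm above the bench, juts 64 mm out from the stop; the green head, from 100 mm up, juts 60 mm. Throat open at front and sides, floor level with the bench.
Mind the look-alikes: they are no part of the job. What is shaped like the part that bears bare_post but brown or turquoise is not meant.

How it is judged:
By the outcome, as a careful person would: the job done as asked, in the order asked, and still so for the second after the job is handed in, with the robot touching nothing.
It also fails if it takes over 38 s, if anything falls off the work surface, if the arm or the gripper's body presses on something with over 40 N, if the wrist force passes 120 N, or if a joint passes its speed limit or range.

## Robot

A 6-joint arm with a two-finger parallel gripper is mounted at the origin on the work surface. World frame = base frame: x ahead of the robot, y to its left, z up, the work surface at z = 0. Lengths are in m, angles in rad, forces in N, time in s.
With the tool pointing down it reaches from about 0.35 to 1 m from the base axis. Payload 7.1 kg.
Tool frame: the origin (TCP) lies at the very end of the fingers, on their centre line; the grasp point (between the pads) lies 19 mm behind it (arm.tcp_to_grasp is the distance from the TCP to the grasp point, in m); z points along the fingers, y is the line along which they close (so a half turn about z gives the same grasp; the last joint's range is limited). The gripper opens to 85 mm and grips with 20 to 120 N. Pads are 22 mm wide; open, the fingers measure 114 mm over their backs; the gripper's body (76 mm by 85 mm) begins 54 mm behind the grasp point. The pads swing forward as they close: fully open they stand 13 mm farther back than shut.
Start: joints at [1.121, 0.423, 1.63, -0, 1.089, -0.019], TCP at [0.261, 0.568, 0.231] pointing down, gripper open.
Joint ranges: [-3, 3], [-0.9, 2.11], [0.09, 2.58], [-1.31, 4.45], [0.11, 2.69], [-2.54, 2.54]. Speed limits (rad/s): [2.39, 2.39, 3.01, 3.14, 3.14, 3.14].

## Interface

Orientations are given as a unit quaternion [w, x, y, z].
In Python, from cell import sensors, viewer, hand_in, arm gives the robot as it stands.
- The arm moves only by the tool apply_moves, never from a script. Its argument "motion" is a list that holds one entry, the list of rows, each a list of 7 numbers: the opening, from -1 (shut) to 1 (fully open), then the shift along the tool's x, y, z in m, then the turn, a rotation vector about the tool's x, y, z in rad. A call has 1 to 8 rows; each row is the pose to reach, as a shift and turn from the pose commanded when the call began, along the tool's axes at that moment; what a row does not reach only later rows make up. A row lasts 1/8 s, in which the tool goes at most 62.5 mm and 10.7 degrees, less where a joint would pass 70% of its speed; a pose out of reach is approached as far as the arm can. A call with a gripper value outside its range is refused whole. The fingers move at their own pace and stop on an object; "force" is the grip in N (left out, the last holds). Time passes only in rows, so rows that repeat a pose let the fingers close. It gives the time, the measured TCP pose, the force, the opening and the grip force at its end, in the units of the state.
- sensors.state(): the state, without advancing time (a new reading comes with each control period).
- viewer.capture(name): name is "side" or "top"; returns a dict with "image" (480x640x3 uint8, red, green, blue), "camera_matrix" (3x3 intrinsics, pixels), "T" (4x4, takes a point from camera to world coordinates). Camera axes: x right, y down, z forward; pixel columns grow to the right and rows downward; lengths in m; the calibration is good to about 2 mm. A picture is of the moment at which its call begins. There is no depth.
- hand_in(): hands the job in; it is judged then, once.
The state is a dict: "time_s": time; "joints": joint angles; "qvel": joint speeds; "effort": joint torques, N m; "ee_pos": TCP position; "tool_rot": TCP orientation; "wrist_force": force on the tool from outside, world axes, zero at the start; "moment": the same for the moment, N m; "gripper_width": opening from 0.0 (shut) to 1.0 (fully open); "grip_force": force on a finger pad.
Only numpy, scipy, OpenCV 4.12 (cv2) and the standard library are available. Lean on these libraries where they do the work, as an engineer would, in place of code of your own. Each camera call takes 0.05 s, during which the arm holds its last target. There are 200 camera calls.

## Working session

There is one attempt and no reset: what is moved stays moved. The work goes in short steps, Python scripts to look and compute and a tool call to move; the robot and the scene stay as the last step left them, time stands still between calls to the robot, and variables do not carry over. Pictures are saved under pics/ and viewed, at most 10 in all, crops included, and the job is handed in when it is done.

Besides the shell and the picture viewer there is one more tool, called after ">>>" as a command line: name --argument value ..., lists and objects as JSON in quotes. apply_moves: Moves the arm, as the interface text tells. Its arguments: {"type":"object","properties":{"motion":{"type":"array","items":{"type":"array","items":{"type":"array","items":{"type":"number"}}}},"force":{"type":"number"}},"required":["motion"]}

```bash
mkdir -p pics; ls
cat > h.py <<'E'
import numpy as np, cv2
from cell import sensors, viewer, arm
def cap(n,f):
    d=viewer.capture(n); cv2.imwrite(f"pics/{f}.png",cv2.cvtColor(d["image"],cv2.COLOR_RGB2BGR)); np.savez(f"pics/{f}.npz",K=d["camera_matrix"],T=d["T"]); return d
def ray(f,uv,z):
    a=np.load(f"pics/{f}.npz"); K,T=a["K"],a["T"]
    d=T[:3,:3]@np.linalg.inv(K)@np.array([*uv,1.]); o=T[:3,3]
    return o+d*(z-o[2])/d[2]
def proj(f,p):
    a=np.load(f"pics/{f}.npz"); K,T=a["K"],a["T"]
    c=np.linalg.inv(T)@np.array([*p,1.]); c=K@c[:3]; return c[:2]/c[2]
E
python3 - <<'E'
from h import *
cap("top","t0");cap("side","s0")
for f in("t0","s0"):
    a=np.load(f"pics/{f}.npz");print(a["K"].round(1).tolist(),a["T"].round(3).tolist())
print(sensors.state())
E
```

```text
pics
[[591.5, 0.0, 314.3], [0.0, 591.5, 239.7], [0.0, 0.0, 1.0]] [[0.004, -0.982, 0.191, 0.291], [-1.0, -0.009, -0.022, 0.013], [0.023, -0.191, -0.981, 1.153], [0.0, 0.0, 0.0, 1.0]]
[[520.7, 0.0, 323.2], [0.0, 520.7, 232.4], [0.0, 0.0, 1.0]] [[0.739, -0.331, 0.586, 0.018], [-0.673, -0.395, 0.626, -0.558], [0.024, -0.857, -0.514, 0.513], [0.0, 0.0, 0.0, 1.0]]
{'time_s': 0.1, 'joints': array([ 1.12099744e+00,  4.23748548e-01,  1.63062340e+00,  1.53478316e-07,
        1.08858709e+00, -1.90005710e-02]), 'qvel': array([-0.00238627, -0.00170855, -0.0011294 , -0.00055349, -0.00048336,
       -0.00029747]), 'effort': array([-6.24078366e-04, -5.58426583e+01, -2.82446605e+01, -1.40876477e-04,
        2.90157324e-03, -6.08150373e-06]), 'ee_pos': array([0.26075925, 0.56745995, 0.23062947]), 'tool_rot': array([-1.58744340e-04,  2.13737364e-01,  9.76890921e-01, -6.64496226e-04]), 'wrist_force': array([ 0.23667009, -0.2725602 ,  0.26552298]), 'moment': array([-0.02299651,  0.0031648 , -0.03719739]), 'grip_force': 0.0, 'gripper_width': 0.9982684012465424}
```

View pics/t0.png

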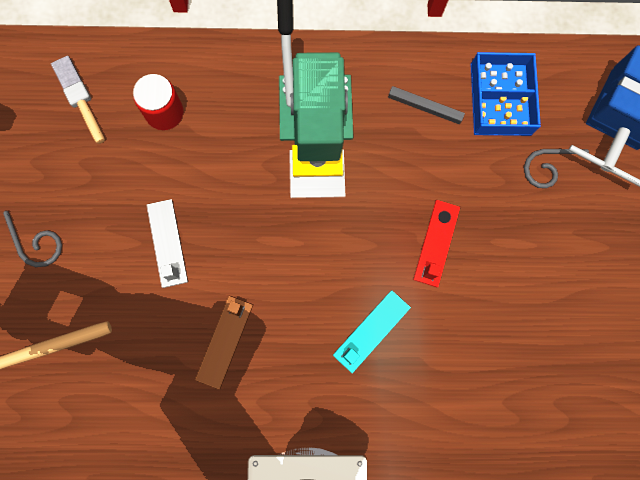

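View pics/s0.png

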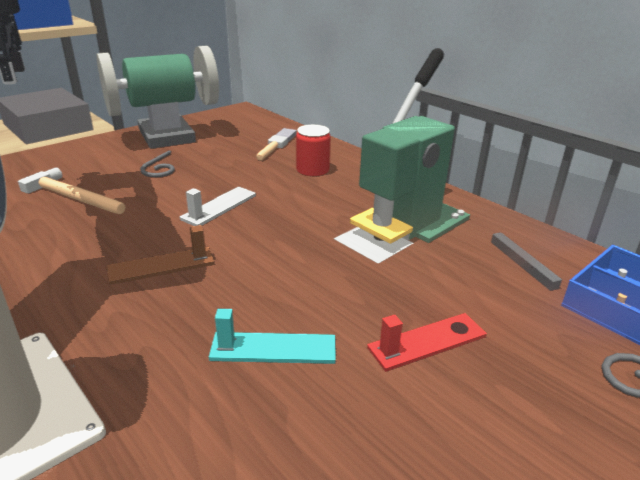

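Top view: there are four foot plates: silver-white (167,243) with its post at (172,272), brown (224,345), turquoise (372,332) and red with a hole (437,243). The silver one fits: it is bright steel and has no hole, while brown and turquoise are ruled out and red is already punched. The punch is at (317,130), with its yellow plate at (317,163). I'll confirm with an enlarged crop while I measure.

Run:
```python
from h import *
im=cv2.imread("pics/t0.png"); s=cv2.imread("pics/s0.png")
c1=cv2.resize(im[185:305,130:210],None,fx=4,fy=4,interpolation=cv2.INTER_CUBIC)
c2=cv2.resize(im[40:205,265:370],None,fx=480/165,fy=480/165,interpolation=cv2.INTER_CUBIC)
c2=c2[:480];cv2.imwrite("pics/c0.png",np.hstack([c1,c2]))
hsv=cv2.cvtColor(im,cv2.COLOR_BGR2HSV)
def big(m,roi):
    x0,y0,x1,y1=roi; k=np.zeros_like(m);k[y0:y1,x0:x1]=m[y0:y1,x0:x1]
    c=max(cv2.findContours(k,cv2.RETR_EXTERNAL,cv2.CHAIN_APPROX_NONE)[0],key=cv2.contourArea);return c
def rect(c,z):
    w=np.array([ray("t0",p,z)[:2] for p in c.reshape(-1,2).astype(float)])
    r=cv2.minAreaRect((w*1000).astype(np.float32)); print(r); print(cv2.boxPoints(r).round(1).tolist())
wm=cv2.inRange(hsv,(0,0,60),(180,70,255))
c=big(wm,(135,190,200,300)); print("plate");rect(c,.008); print([proj("t0",[*(np.array(p)/1000),.008]).round(0).tolist() for p in cv2.boxPoints(cv2.minAreaRect((np.array([ray("t0",q,.008)[:2] for q in c.reshape(-1,2)])*1000).astype(np.float32)))])
ym=cv2.inRange(hsv,(20,120,100),(35,255,255)); c=big(ym,(280,140,360,200)); print("yellow",c.reshape(-1,2).min(0),c.reshape(-1,2).max(0));
print(c.reshape(-1,2)[::4].tolist())
c=big(wm,(280,160,360,205)); print("mat");rect(c,0.)
sh=cv2.cvtColor(s,cv2.COLOR_BGR2HSV); c=big(cv2.inRange(sh,(20,120,100),(35,255,255)),(330,200,430,250));print("ys",cv2.approxPolyDP(c,3,True).reshape(-1,2).tolist())
```

```text
plate
((506.06298828125, 276.6878662109375), (170.8130645751953, 51.54310989379883), 13.37930679321289)
[[417.0, 282.0], [428.8999938964844, 231.89999389648438], [595.0999755859375, 271.3999938964844], [583.2000122070312, 321.5]]
[[161.0, 288.0], [188.0, 282.0], [171.0, 199.0], [146.0, 204.0]]
yellow [292 145] [342 176]
[[292, 145], [292, 149], [292, 153], [292, 157], [293, 161], [293, 165], [293, 169], [293, 173], [294, 176], [298, 176], [302, 176], [306, 176], [310, 176], [314, 175], [318, 175], [322, 175], [326, 175], [330, 175], [334, 175], [338, 175], [342, 175], [342, 171], [342, 167], [341, 163], [341, 159], [341, 155], [341, 151], [340, 155], [339, 159], [335, 161], [331, 161], [327, 161], [324, 164], [320, 166], [316, 167], [312, 165], [309, 162], [306, 161], [302, 161], [298, 160], [297, 156], [297, 152], [297, 148], [295, 145]]
mat
((642.4835205078125, -18.467876434326172), (77.99400329589844, 109.8367691040039), 0.6924280524253845)
[[602.7999877929688, 36.0], [604.2000122070312, -73.9000015258789], [682.0999755859375, -72.9000015258789], [680.7999877929688, 36.900001525878906]]
ys [[350, 218], [352, 223], [389, 242], [412, 228], [392, 218], [391, 224], [384, 227], [402, 232], [388, 238], [353, 220], [358, 214]]
```

View pics/c0.png

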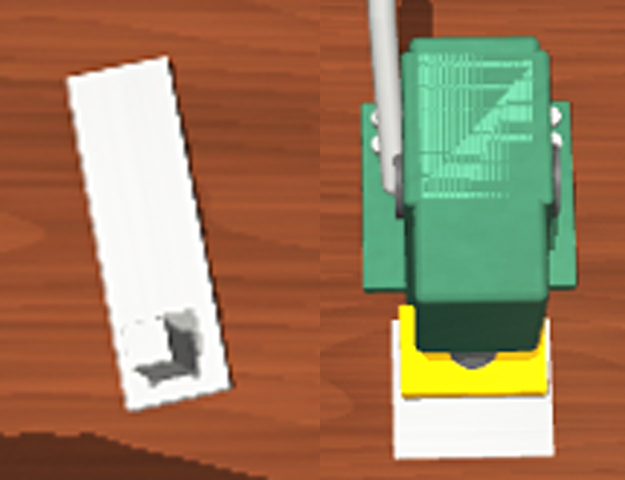

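The crop confirms it: a bare bright plate with no hole, post at the lower (near) end and the free end pointing to the punch side. Next I'll work out the punch axis and the first move.

```bash
cat >> h.py <<'E'
from scipy.spatial.transform import Rotation as R
def goal(xyz,yaw_y):
    """print shift / turn in tool axes to reach TCP xyz, tool down, tool y at yaw_y deg (mod 180)"""
    s=sensors.state(); q=s["tool_rot"]; M=R.from_quat(q,scalar_first=True); 
    cur=M.as_matrix(); ty=np.degrees(np.arctan2(cur[1,1],cur[0,1])); d=(yaw_y-ty+90)%180-90; a=np.radians(ty+d)
    G=np.array([[np.sin(a),np.cos(a),0],[-np.cos(a),np.sin(a),0],[0,0,-1]])
    G=np.column_stack([[np.sin(a),-np.cos(a),0],[np.cos(a),np.sin(a),0],[0,0,-1]])
    print("t",s["time_s"],"pos",s["ee_pos"].round(4),"tool y deg",round(ty,2),"shift",(cur.T@(np.array(xyz)-s["ee_pos"])).round(4).tolist(),"turn",R.from_matrix(cur.T@G).as_rotvec().round(4).tolist())
E
python3 - <<'E'
from h import *
for z in(.022,.026,.03,.034):
    l,r=ray("t0",(292.8,176),z),ray("t0",(342.7,175.3),z);print(z,l[:2].round(4),r[:2].round(4),np.hypot(*(l-r)[:2]).round(4))
# side view yellow corners
for uv in((350,218),(388,238),(412,228)):print(uv,ray("s0",uv,.030)[:2].round(4))
for uv in((352,223),(389,242)):print(uv,ray("s0",uv,.022)[:2].round(4))
# green base / head edges
im=cv2.imread("pics/t0.png");h=cv2.cvtColor(im,cv2.COLOR_BGR2HSV);g=cv2.inRange(h,(65,80,30),(95,255,255))
for y in(90,100,110,120,130,135,138,140,145,150,155):
    x=np.where(g[y,270:365])[0]+270;print(y,x.min(),x.max())
for z in(0,.01):print(z,ray("t0",(280,139),z)[:2].round(4),ray("t0",(352.5,137.5),z)[:2].round(4))
goal([.4424,.2616,.12],13.4)
E
```

```text
0.022 [0.6401 0.0305] [ 0.6427 -0.0689] 0.0994
0.026 [0.6389 0.0304] [ 0.6415 -0.0686] 0.0991
0.03 [0.6377 0.0304] [ 0.6402 -0.0683] 0.0987
0.034 [0.6364 0.0303] [ 0.639 -0.068] 0.0984
(350, 218) [0.6429 0.0356]
(388, 238) [ 0.6437 -0.0595]
(412, 228) [ 0.7044 -0.0645]
(352, 223) [0.6425 0.0293]
(389, 242) [ 0.6452 -0.0615]
90 280 350
100 280 351
110 280 351
120 280 351
130 280 352
135 280 352
138 280 351
140 295 342
145 298 341
150 298 340
155 298 339
0 [0.7257 0.058 ] [ 0.7308 -0.0911]
0.01 [0.7219 0.0576] [ 0.727  -0.0902]Traceback (most recent call last):
  File "<stdin>", line 12, in <module>
  File "h.py", line 19, in goal
    print("t",s["time_s"],"pos",s["ee_pos"].round(4),"tool y deg",round(ty,2),"shift",(cur.T@(np.array(xyz)-s["ee_pos"])).round(4).tolist(),"turn",R.from_matrix(cur.T@G).as_rotvec().round(4).tolist())
                                                                                                                                                   ~~~~~~~~~~~~~^^^^^^^^^
  File "scipy/spatial/transform/_rotation.pyx", line 1143, in scipy.spatial.transform._rotation.Rotation.from_matrix
ValueError: Non-positive determinant (left-handed or null coordinate frame) in rotation matrix 0: [[-6.16801404e-01 -7.87118814e-01 -2.60964663e-05]
 [-7.87118102e-01  6.16800800e-01  1.36613985e-03]
 [ 1.05921806e-03 -8.63177981e-04  9.99999066e-01]].
```

```bash
sed -i '/G=np.array/d; s/\[\[np.sin(a),-np.cos(a),0\]/[[-np.sin(a),np.cos(a),0]/' h.py
python3 - <<'E'
from h import *
goal([.4424,.2616,.12],13.4)
h=cv2.cvtColor(cv2.imread("pics/t0.png"),cv2.COLOR_BGR2HSV).astype(float)
g=cv2.cvtColor(cv2.imread("pics/t0.png"),cv2.COLOR_BGR2GRAY).astype(float); S=h[:,:,1]
def edge(I,lo,hi,a,b,vert,z,n):
    # strongest gradient sub-pixel; vert: scan along rows v for columns in lo..hi
    P=[]
    for t in range(lo,hi):
        l=I[a:b,t] if vert else I[t,a:b]
        d=np.abs(np.diff(l)); k=d.argmax(); w=d[max(0,k-2):k+3]; p=a+.5+(w*np.arange(max(0,k-2),max(0,k-2)+len(w))).sum()/w.sum()
        P.append(ray("t0",(t,p) if vert else (p,t),z)[:2])
    P=np.array(P); vx,vy,x,y=cv2.fitLine(P.astype(np.float32),cv2.DIST_HUBER,0,.001,.001).ravel()
    print(n,"dir",round(float(np.degrees(np.arctan2(vy,vx))),2),"mean",P.mean(0).round(4))
edge(S,297,340,170,182,1,.03,"yfront")
edge(S,293,342,190,202,1,0,"matfront")
edge(S,180,194,284,297,0,0,"matL"); edge(S,180,194,338,351,0,0,"matR")
edge(h[:,:,0],282,292,132,146,1,.01,"baseL"); edge(h[:,:,0],344,351,132,146,1,.01,"baseR")
edge(h[:,:,0],95,135,273,288,0,.01,"baseleft");edge(h[:,:,0],95,135,345,360,0,.01,"baseright")
edge(h[:,:,0],300,338,152,166,1,.1,"headfront")
edge(S,149,160,170,182,1,.008,"x") if 0 else None
edge(S,205,270,140,168,0,.008,"plateL"); edge(S,210,275,168,195,0,.008,"plateR")
E
```

```text
t 0.1 pos [0.2608 0.5675 0.2306] tool y deg 65.32 shift [-0.2928, -0.2019, 0.1109] turn [-0.0013, 0.0006, 0.9061]
yfront dir -88.31 mean [ 0.6387 -0.0194]
matfront dir -88.56 mean [ 0.6034 -0.0184]
matL dir 0.84 mean [0.6248 0.037 ]
matR dir 1.16 mean [ 0.626  -0.0745]
baseL dir -86.68 mean [0.7205 0.0443]
baseR dir -89.17 mean [ 0.7235 -0.0789]
baseleft dir -10.91 mean [0.775  0.0563]
baseright dir 11.64 mean [ 0.777  -0.0857]
headfront dir -87.64 mean [ 0.6448 -0.0183]
plateL dir 13.31 mean [0.517  0.3058]
plateR dir 13.22 mean [0.5075 0.2504]
```

>>> apply_moves --motion '[[[1,-0.293,-0.202,0.111,0,0,0.905],[1,-0.293,-0.202,0.111,0,0,0.905],[1,-0.293,-0.202,0.111,0,0,0.905],[1,-0.293,-0.202,0.111,0,0,0.905],[1,-0.293,-0.202,0.111,0,0,0.905],[1,-0.293,-0.202,0.111,0,0,0.905],[1,-0.293,-0.202,0.111,0,0,0.905],[1,-0.293,-0.202,0.111,0,0,0.905]]]' --force 60

```text
time_s: 1.1
ee_pos: [0.4429, 0.2619, 0.1202]
tool_rot: [-0.0, 0.62, 0.785, -0.0]
wrist_force: [-0.7, 1.0, -0.4]
gripper_width: 0.998
grip_force: 0.0
```

Run:
```python
from h import *
print(ray("t0",(166.5,269.8),.063))
cap("side","s1"); im=cv2.imread("pics/s1.png")
cv2.imwrite("pics/c1.png",cv2.resize(im[100:280,90:290],None,fx=3,fy=3,interpolation=cv2.INTER_CUBIC))
print(proj("s1",[.4424,.2616,.063]),proj("s1",[.4424,.2616,.008]))
```

```text
[0.44436336 0.26121681 0.063     ]
[192.85193433 191.2712998 ] [195.77584364 216.43931232]
```

View pics/c1.png

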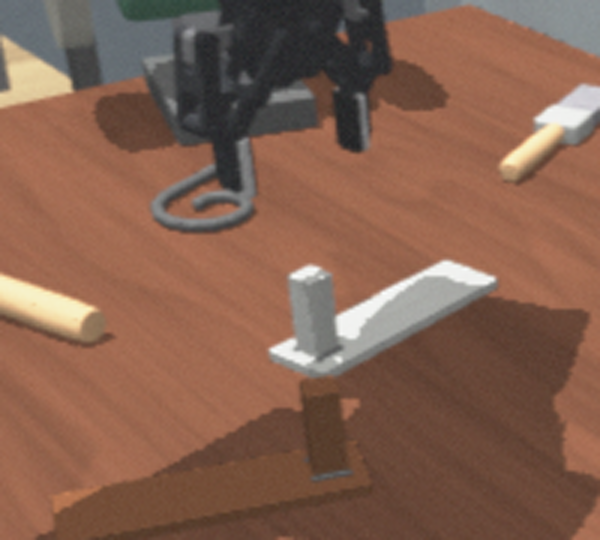

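The side view shows the bare post's top at (193,191), which matches the predicted (193,191). The open fingers are in line above it, so I'm descending and gripping.

>>> apply_moves --motion '[[[1,0,0,0.05,0,0,0],[1,0,0,0.097,0,0,0],[1,0,0,0.097,0,0,0],[0,0,0,0.097,0,0,0],[-0.3,0,0,0.097,0,0,0],[-1,0,0,0.097,0,0,0],[-1,0,0,0.097,0,0,0],[-1,0,0,0.097,0,0,0]]]' --force 60

```text
time_s: 2.15
ee_pos: [0.4435, 0.2624, 0.0246]
tool_rot: [0.0, 0.62, 0.785, 0.001]
wrist_force: [-1.7, 1.3, 9.0]
gripper_width: 0.226
grip_force: 59.7
```

Run:
```python
from h import *
for uv in((229,294),(252,300)):print(ray("t0",uv,.008),ray("t0",uv,.063))
goal([.478,.262,.0255],7.5);goal([.478,-.0236,.0255],1.5)
```

```text
[0.40586185 0.15124532 0.008     ] [0.40033999 0.14459592 0.063     ]
[0.39456379 0.1066285  0.008     ] [0.38958452 0.10212181 0.063     ]
t 2.15 pos [0.4435 0.2624 0.0246] tool y deg 13.44 shift [-0.0084, 0.0334, -0.0009] turn [0.0017, -0.0007, 0.1037]
t 2.15 pos [0.4435 0.2624 0.0246] tool y deg 13.44 shift [-0.2862, -0.033, -0.0012] turn [0.0017, -0.0008, 0.2084]
```

>>> apply_moves --motion '[[[-1,-0.004,0.017,-0.001,0,0,0.03],[-1,-0.008,0.033,-0.001,0,0,0.05],[-1,-0.028,0.028,-0.001,0,0,0.07],[-1,-0.053,0.022,-0.001,0,0,0.09],[-1,-0.078,0.016,-0.001,0,0,0.11],[-1,-0.103,0.01,-0.001,0,0,0.13],[-1,-0.128,0.004,-0.001,0,0,0.15],[-1,-0.143,0.001,-0.001,0,0,0.16]]]' --force 80

```text
time_s: 3.15
ee_pos: [0.4775, 0.122, 0.0247]
tool_rot: [0.0, 0.681, 0.733, 0.0]
wrist_force: [-0.5, 6.0, 1.9]
gripper_width: 0.23
grip_force: 80.0
```

Run:
```python
from h import *
goal([.478,-.0236,.025],1.5)
```

```text
t 3.15 pos [0.4775 0.122  0.0247] tool y deg 4.21 shift [-0.1453, -0.0102, -0.0004] turn [0.001, -0.0004, 0.0473]
```

>>> apply_moves --motion '[[[-1,-0.024,-0.002,0,0,0,0.01],[-1,-0.048,-0.003,0,0,0,0.02],[-1,-0.072,-0.005,0,0,0,0.03],[-1,-0.096,-0.007,0,0,0,0.04],[-1,-0.12,-0.008,0,0,0,0.047],[-1,-0.14,-0.01,0,0,0,0.047],[-1,-0.145,-0.01,0,0,0,0.047],[-1,-0.145,-0.01,0,0,0,0.047]]]'

```text
time_s: 4.15
ee_pos: [0.4781, -0.0231, 0.0247]
tool_rot: [0.0, 0.697, 0.717, -0.0]
wrist_force: [-1.5, -4.9, 6.0]
gripper_width: 0.221
grip_force: 80.6
```

Run:
```python
from h import *
goal([.553,-.0216,.025],1.5)
cap("top","t2"); cap("side","s2")
a=cv2.imread("pics/t2.png")[130:310,260:370]; b=cv2.imread("pics/s2.png")[170:350,240:440]
cv2.imwrite("pics/c2.png",np.hstack([cv2.resize(q,None,fx=2.5,fy=2.5,interpolation=cv2.INTER_CUBIC) for q in(a,b)]))
```

```text
t 4.15 pos [ 0.4781 -0.0231  0.0247] tool y deg 1.57 shift [-0.0006, 0.0749, -0.0003] turn [0.0003, 0.0007, 0.0013]
```

View pics/c2.png

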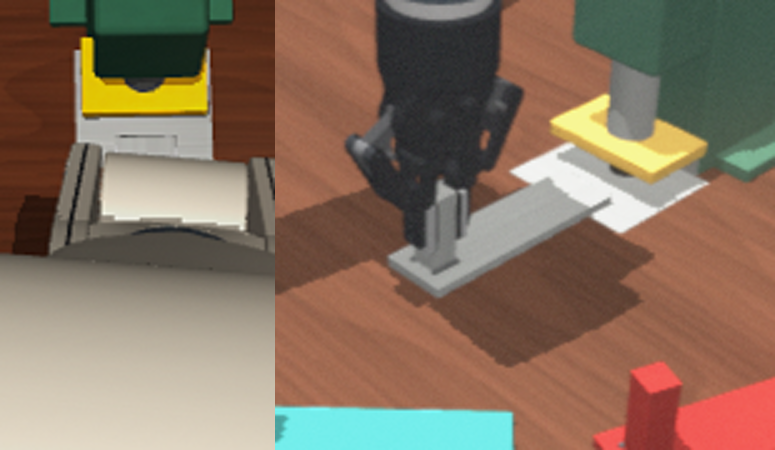

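The top crop shows the plate's free end at about (306–331,185), just short of the yellow plate and close to centred. The side crop shows it flat and gripped. I'll measure the plate's direction from the side view.

Run:
```python
from h import *
l,r=ray("t2",(306.4,184.8),.008),ray("t2",(330.8,184.4),.008);print(l[:2].round(4),r[:2].round(4),(l+r)[:2]/2)
f=lambda x,y:((x-275)/2.5+240,y/2.5+170)
# bottom edge rear-right corner and free-end-right (top edge)
for n,p,z in(("rearR top",(437,288),.008),("freeR top",(608,200),.008),("freeL top",(548,179),.008),("rearL top",(389,259),.008)):print(n,ray("s2",f(*p),z)[:2].round(4))
for n,p in(("yFL top",(551,122)),("yFR top",(652,172)),("yBR",(706,146))):print(n,ray("s2",f(*p),.03)[:2].round(4))
```

```text
[0.6264 0.0032] [ 0.6278 -0.0459] [ 0.62707715 -0.02132964]
rearR top [ 0.4594 -0.0473]
freeR top [ 0.6208 -0.0471]
freeL top [0.6078 0.0009]
rearL top [ 0.4559 -0.0024]
yFL top [0.6413 0.0329]
yFR top [ 0.6455 -0.0645]
yBR [ 0.7039 -0.066 ]
```

Run:
```python
from h import *
im=cv2.imread("pics/t2.png"); g=cv2.cvtColor(im,cv2.COLOR_BGR2GRAY).astype(float); S=cv2.cvtColor(im,cv2.COLOR_BGR2HSV)[:,:,1]
print(g[186:192,298:340].astype(int).tolist()); print(g[180:192,318].astype(int).tolist())
for y in(166,170,173):print(S[y,286:350].tolist())
```

```text
[[186, 185, 184, 183, 183, 182, 183, 182, 177, 175, 176, 178, 179, 181, 179, 176, 176, 178, 179, 180, 175, 172, 172, 173, 171, 172, 174, 175, 175, 177, 172, 164, 148, 178, 175, 175, 175, 174, 174, 174, 174, 173], [168, 173, 190, 188, 187, 187, 189, 186, 175, 174, 175, 177, 178, 179, 178, 175, 175, 177, 178, 179, 174, 171, 172, 172, 171, 172, 174, 174, 175, 176, 171, 164, 151, 180, 178, 178, 177, 177, 177, 176, 176, 174], [120, 123, 151, 183, 180, 179, 179, 182, 185, 174, 175, 177, 178, 179, 178, 175, 174, 178, 179, 179, 174, 172, 172, 172, 172, 172, 174, 174, 174, 176, 172, 166, 152, 172, 171, 170, 170, 170, 170, 170, 169, 169], [116, 106, 110, 183, 179, 179, 178, 182, 188, 176, 177, 179, 179, 179, 179, 176, 175, 178, 180, 180, 175, 172, 172, 172, 172, 173, 173, 173, 176, 176, 171, 174, 179, 174, 174, 173, 174, 173, 174, 173, 173, 174], [118, 101, 101, 188, 179, 161, 159, 164, 192, 179, 180, 182, 182, 184, 183, 179, 178, 180, 181, 182, 178, 174, 173, 173, 172, 174, 175, 175, 175, 177, 172, 176, 184, 175, 174, 175, 174, 173, 173, 173, 173, 173], [118, 98, 101, 181, 124, 115, 115, 113,
[... 471 characters left out ...]
45, 244, 245, 246, 245, 245, 251, 189, 8, 81, 196, 180, 177, 180, 180]
[181, 183, 194, 140, 43, 4, 77, 255, 253, 253, 249, 248, 249, 252, 249, 248, 249, 253, 251, 251, 253, 251, 249, 249, 249, 251, 253, 252, 252, 248, 248, 253, 252, 250, 250, 249, 246, 246, 247, 248, 247, 246, 245, 247, 245, 245, 245, 244, 244, 244, 245, 244, 245, 244, 244, 246, 210, 42, 79, 187, 181, 178, 176, 176]
[182, 184, 194, 139, 44, 3, 82, 255, 253, 251, 249, 251, 251, 249, 252, 254, 251, 251, 249, 247, 248, 248, 252, 249, 249, 249, 249, 248, 249, 248, 249, 245, 246, 247, 246, 246, 246, 248, 246, 247, 247, 247, 245, 246, 244, 247, 244, 244, 246, 246, 244, 244, 245, 247, 246, 246, 231, 97, 38, 192, 178, 175, 176, 173]
```

>>> apply_moves --motion '[[[-1,0.0014,0.004,0,0,0,0],[-1,0.0014,0.016,0,0,0,0],[-1,0.0014,0.028,0,0,0,0],[-1,0.0014,0.04,0,0,0,0],[-1,0.0014,0.05,0,0,0,0],[-1,0.0014,0.06,0,0,0,0],[-1,0.0014,0.066,0,0,0,0],[-1,0.0014,0.066,0,0,0,0]]]'

```text
time_s: 5.25
ee_pos: [0.5422, -0.019, 0.0247]
tool_rot: [-0.001, 0.697, 0.717, -0.001]
wrist_force: [-7.5, 0.0, 11.4]
gripper_width: 0.224
grip_force: 81.4
```

>>> apply_moves --motion '[[[-1,0,0.001,0,0,0,0],[-1,0,0.002,0,0,0,0],[-1,0,0.003,0,0,0,0],[-1,0,0.004,0,0,0,0],[-1,0,0.005,0,0,0,0],[-1,0,0.005,0,0,0,0]]]'

```text
time_s: 6.0
ee_pos: [0.5456, -0.0189, 0.0247]
tool_rot: [-0.002, 0.697, 0.717, -0.002]
wrist_force: [-12.8, -0.7, 17.0]
gripper_width: 0.223
grip_force: 82.0
```

>>> apply_moves --motion '[[[-1,0,0.001,0,0,0,0],[-1,0,0.002,0,0,0,0],[-1,0,0.003,0,0,0,0],[-1,0,0.003,0,0,0,0]]]'

```text
time_s: 6.5
ee_pos: [0.5487, -0.0188, 0.0247]
tool_rot: [-0.002, 0.697, 0.717, -0.002]
wrist_force: [-12.0, -0.5, 16.6]
gripper_width: 0.22
grip_force: 82.0
```

Run:
```python
from h import *
cap("side","s3"); b=cv2.imread("pics/s3.png")[150:310,290:490]
cv2.imwrite("pics/c3.png",cv2.resize(b,None,fx=3.7,fy=3.7,interpolation=cv2.INTER_CUBIC))
```

```text
(no output)
```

View pics/c3.png

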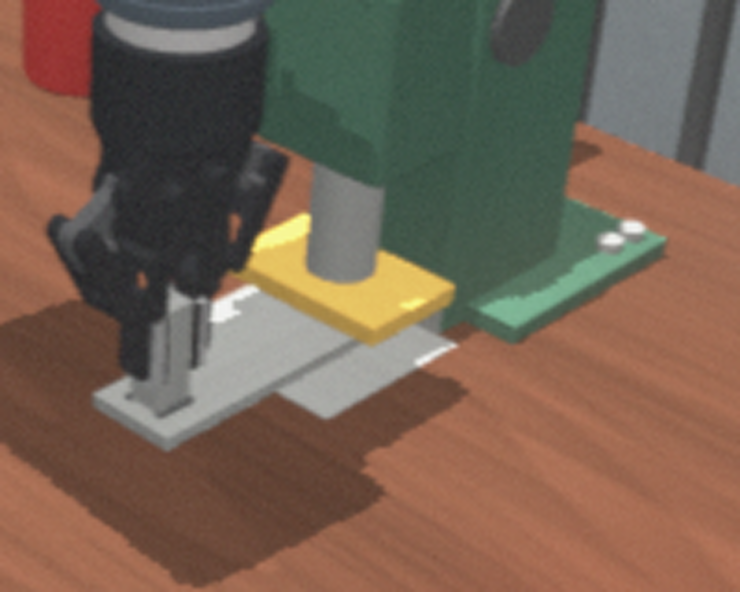

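The side view shows the plate flat under the yellow plate. The force is steady at 12 N, which is sliding friction, so it hasn't reached the stop yet. I'll keep going slowly.

>>> apply_moves --motion '[[[-1,0,0.001,0,0,0,0],[-1,0,0.002,0,0,0,0],[-1,0,0.003,0,0,0,0],[-1,0,0.004,0,0,0,0],[-1,0,0.004,0,0,0,0]]]'

```text
time_s: 7.18
ee_pos: [0.5527, -0.0187, 0.0247]
tool_rot: [-0.002, 0.697, 0.717, -0.002]
wrist_force: [-13.2, 0.3, 16.7]
gripper_width: 0.226
grip_force: 81.9
```

>>> apply_moves --motion '[[[-1,0,0.001,0,0,0,0],[-1,0,0.002,0,0,0,0],[-1,0,0.003,0,0,0,0],[-1,0,0.003,0,0,0,0]]]'

```text
time_s: 7.68
ee_pos: [0.5538, -0.0187, 0.0247]
tool_rot: [-0.003, 0.697, 0.717, -0.003]
wrist_force: [-19.9, -0.7, 22.9]
gripper_width: 0.221
grip_force: 82.9
```

>>> apply_moves --motion '[[[-1,0,0.001,0,0,0,0],[-1,0,0.002,0,0,0,0],[-1,0,0.002,0,0,0,0]]]'

```text
time_s: 8.05
ee_pos: [0.5537, -0.0187, 0.0246]
tool_rot: [-0.005, 0.697, 0.717, -0.005]
wrist_force: [-27.1, -1.6, 28.8]
gripper_width: 0.224
grip_force: 84.0
```

>>> apply_moves --motion '[[[-1,0,-0.002,0,0,0,0],[-1,0,-0.004,-0.001,0,0,0],[-1,0,-0.004,-0.001,0,0,0]]]'

```text
time_s: 8.43
ee_pos: [0.5537, -0.0187, 0.0246]
tool_rot: [-0.002, 0.697, 0.717, -0.002]
wrist_force: [-9.7, -1.2, 3.2]
gripper_width: 0.223
grip_force: 80.5
```

Run:
```python
from h import *
s=sensors.state(); M=R.from_quat(s["tool_rot"],scalar_first=True).as_matrix(); print(M.round(4).tolist(), s["wrist_force"],s["ee_pos"])
```

```text
[[-0.0278, 0.9996, -0.0059], [0.9996, 0.0278, -0.0001], [0.0001, -0.0059, -1.0]] [-9.66268355 -1.17430347  3.2224903 ] [ 0.55374924 -0.01872431  0.02458762]
```

At the stop: there's no further travel and the force rose to 27 N. I've relaxed the push, so now I release and withdraw.

>>> apply_moves --motion '[[[-0.4,0,0,0,0,0,0],[-0.2,0,0,0,0,0,0],[0.1,0,0,0,0,0,0],[0.2,0,0,0,0,0,0],[0.2,0,0,-0.02,0,0,0],[0.2,0,0,-0.05,0,0,0],[0.2,0,0,-0.1,0,0,0],[0.2,0,0,-0.1,0,0,0]]]'

```text
time_s: 9.43
ee_pos: [0.56, -0.0187, 0.1303]
tool_rot: [0.003, 0.697, 0.717, 0.003]
wrist_force: [0.6, -0.9, 0.7]
gripper_width: 0.601
grip_force: 0.0
```

>>> apply_moves --motion '[[[0.2,0.05,-0.02,-0.02,0,0,0],[0.2,0.1,-0.04,-0.04,0,0,0],[0.2,0.15,-0.06,-0.06,0,0,0],[0.2,0.2,-0.08,-0.08,0,0,0],[0.2,0.25,-0.1,-0.08,0,0,0],[0.2,0.25,-0.1,-0.08,0,0,0],[0.2,0.25,-0.1,-0.08,0,0,0]]]'

```text
time_s: 10.3
ee_pos: [0.4497, 0.2283, 0.2053]
tool_rot: [0.0, 0.697, 0.717, -0.0]
wrist_force: [0.4, 0.8, -0.6]
gripper_width: 0.606
grip_force: 0.0
```

Run:
```python
from h import *
cap("top","t4"); cap("side","s4")
a=cv2.imread("pics/t4.png")[130:290,265:370]; b=cv2.imread("pics/s4.png")[170:330,290:450]
cv2.imwrite("pics/c4.png",np.hstack([cv2.resize(q,None,fx=3,fy=3,interpolation=cv2.INTER_CUBIC) for q in(a,b)]))
S=cv2.cvtColor(cv2.imread("pics/t4.png"),cv2.COLOR_BGR2HSV).astype(float)[:,:,1]
P={}
for n,a,b in(("L",298,312),("R",322,340)):
    Q=[]
    for y in range(206,243):
        d=np.abs(np.diff(S[y,a:b]));k=d.argmax();w=d[max(0,k-1):k+2];p=a+.5+(w*np.arange(max(0,k-1),max(0,k-1)+len(w))).sum()/w.sum();Q.append(ray("t4",(p,y),.008)[:2])
    Q=np.array(Q);vx,vy,x,y=cv2.fitLine(Q.astype(np.float32),cv2.DIST_HUBER,0,.001,.001).ravel();print(n,np.degrees(np.arctan2(vy,vx)).round(2),x,y)
S=S
for n,a,b in(("yL",286,298),("yR",336,349)):
    Q=[]
    for y in range(165,175):
        d=np.abs(np.diff(S[y,a:b]));k=d.argmax();Q.append(a+k+.5)
    print(n,np.mean(Q),ray("t4",(np.mean(Q),170),.03)[:2])
```

```text
L 3.05 0.5587749 0.007137061
R -0.65 0.54747564 -0.043587465
yL 292.5 [0.65002789 0.03109275]
yR 342.9 [ 0.65119194 -0.06878417]
```

View pics/c4.png

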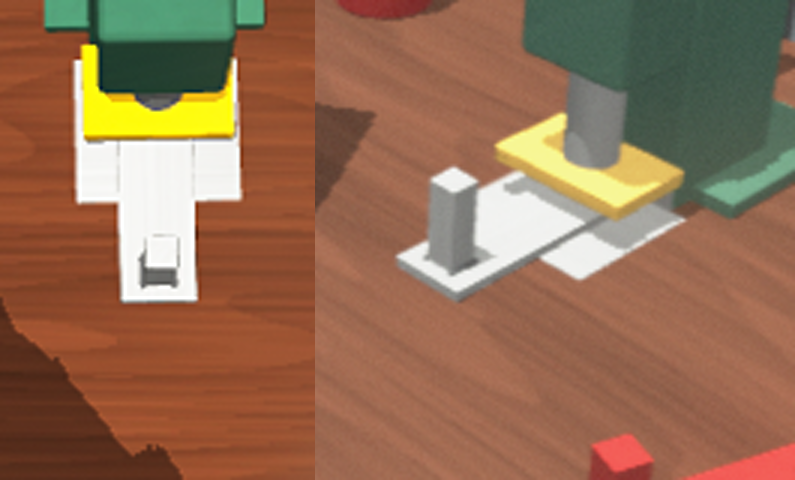

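The plate lies flat with its end under the yellow plate, at about (305–330,177–230) in the top view, and the post is free. It may be about 2 mm left of centre, so I'll refine that.

Run:
```python
from h import *
S=cv2.cvtColor(cv2.imread("pics/t4.png"),cv2.COLOR_BGR2HSV).astype(float)[:,:,1]
def half(l,a,rising):
    # sub-pixel crossing of mid level
    m=110
    i=[k for k in range(len(l)-1) if (l[k]<m)!=(l[k+1]<m) and (l[k+1]>l[k])==rising][0]
    return a+i+(m-l[i])/(l[i+1]-l[i])
def fit(rows,a,b,rising,z,n):
    Q=np.array([ray("t4",(half(S[y,a:b],a,rising),y),z)[:2] for y in rows]); p=np.polyfit(Q[:,0],Q[:,1],1)
    print(n,"deg",np.degrees(np.arctan(p[0])).round(2),"y@.553",np.polyval(np.polyfit(Q[:,0],Q[:,1],1),.553).round(4),"mean",Q.mean(0).round(4),"sd",np.std(Q[:,1]-np.polyval(p,Q[:,0])).round(5))
fit(range(200,228),297,312,False,.008,"pL");fit(range(200,228),323,340,True,.0,"pR bottom/side");fit(range(200,228),323,340,True,.008,"pR top")
fit(range(178,194),284,297,False,0,"mL");fit(range(178,194),338,351,True,0,"mR")
print(S[210,300:312],S[210,324:338]);print(S[185,284:350].astype(int).tolist())
g=cv2.cvtColor(cv2.imread("pics/t4.png"),cv2.COLOR_BGR2GRAY)
for y in(181,187,193,210):print(y,g[y,298:340].tolist())
print(S[222:236,316].tolist(),S[222:236,309].tolist(),S[222:236,327].tolist())
print(g[205:230,316].tolist()); print(g[212,308:332].tolist())
```

```text
pL deg 2.47 y@.553 0.0071 mean [0.5671 0.0077] sd 0.00018
pR bottom/side deg 2.08 y@.553 -0.0448 mean [ 0.5696 -0.0442] sd 0.00026
pR top deg 2.08 y@.553 -0.0444 mean [ 0.5676 -0.0438] sd 0.00026
mL deg 1.22 y@.553 0.0358 mean [0.6269 0.0373] sd 0.00013
mR deg 1.64 y@.553 -0.0766 mean [ 0.6281 -0.0744] sd 0.0002
[177. 177. 178. 190. 103.  12.   2.   2.   3.   2.   3.   3.] [  8.   2.   3.   2.   1.   2. 175. 183. 175. 175. 172. 172. 173. 172.]
[176, 175, 176, 180, 183, 165, 51, 4, 2, 2, 3, 2, 2, 2, 2, 3, 3, 3, 2, 4, 4, 2, 2, 2, 2, 3, 3, 3, 2, 2, 2, 3, 2, 3, 3, 3, 3, 3, 3, 3, 2, 3, 3, 2, 3, 4, 2, 4, 3, 3, 3, 3, 3, 4, 3, 3, 3, 3, 4, 3, 4, 198, 174, 170, 172, 171]
181 [245, 245, 245, 245, 246, 239, 213, 251, 247, 247, 246, 246, 247, 246, 245, 246, 247, 248, 246, 244, 244, 245, 244, 245, 246, 245, 244, 244, 245, 246, 239, 212, 245, 244, 243, 243, 243, 243, 242, 242, 242, 243]
187 [249, 249, 249, 248, 249, 245, 227, 250, 247, 248, 246, 247, 247, 247, 246, 246, 248, 247, 246, 245, 244, 246, 244, 245, 246, 245, 245, 244, 245, 246, 243, 236, 246, 245, 245, 245, 245, 244, 244, 244, 244, 244]

[... 203 characters left out ...]
, 244, 244]
210 [96, 96, 97, 97, 96, 91, 136, 235, 250, 248, 246, 247, 247, 247, 243, 208, 249, 247, 246, 247, 247, 247, 246, 247, 249, 245, 196, 248, 247, 247, 251, 253, 84, 93, 96, 96, 97, 97, 97, 97, 97, 97]
[7.0, 10.0, 8.0, 7.0, 3.0, 2.0, 2.0, 0.0, 11.0, 171.0, 184.0, 177.0, 178.0, 177.0] [2.0, 2.0, 2.0, 2.0, 3.0, 2.0, 2.0, 0.0, 6.0, 159.0, 180.0, 175.0, 177.0, 179.0] [2.0, 2.0, 2.0, 3.0, 3.0, 2.0, 2.0, 0.0, 25.0, 174.0, 183.0, 177.0, 173.0, 178.0]
[247, 246, 248, 213, 248, 246, 245, 246, 247, 247, 247, 247, 250, 255, 156, 102, 107, 106, 103, 93, 218, 248, 247, 247, 255]
[246, 246, 247, 248, 245, 206, 249, 247, 246, 247, 246, 246, 246, 246, 247, 245, 196, 248, 247, 247, 251, 254, 86, 88]
```

Run:
```python
from h import *
f=lambda x,y:((x-315)/3+290,y/3+170)
for n,p,z in(("matFR",(580,279),0),("matBR",(685,220),0),("plate rearR top",(457,292),.008),("plate R top far",(600,222),.008),("plate rearR bottom",(459,301),0),("rearL top",(398,260),.008),("post top c",(453,180),.063)):print(n,ray("s4",f(*p),z)[:2].round(4))
print("post top t4",ray("t4",(265+162/3,130+249/3),.063)[:2])
```

```text
matFR [ 0.6064 -0.0736]
matBR [ 0.7047 -0.0718]
plate rearR top [ 0.5342 -0.0448]
plate R top far [ 0.6522 -0.0473]
plate rearR bottom [ 0.537  -0.0439]
rearL top [0.5304 0.0011]
post top c [ 0.5525 -0.0192]
post top t4 [ 0.55508503 -0.02059119]
```

```bash
python3 -c "
from cell import hand_in
print(hand_in())"
```

```text
the job is handed in; nothing more can be done
None
```

The bare-steel foot plate is under the yellow plate with its free end against the stop, flat, about 1–2 mm off centre and within about 1° of square; it's released, the red plate was left alone, and the job was handed in at about 10.5 s.

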